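# Put the leather-forming moulds away as matched pairs

### The job

The leather-forming moulds have come apart on the bench. Put each of the four wooden plugs, narrow end down and handle up, into the plywood frame whose opening has its shape and size, so that it drops fully home with its backing board lying flat on the frame. Let go of them all, and leave the brush and the mallet where they lie.

Things in the scene. Friction and masses are not known exactly. Their poses are not given: they have to be found in the camera images.
- plug_large_round_centre (a point): Loose large round wooden mould plug, 78 mm tall, 60-210 g, standing on its narrow end. From below, in mm: tapered round body 30 high, 60 across at the foot, 72 at the top; wider board 12 thick, disc 100 across; central handle 36 high, knob 32 across. Point: on its axis half-way up, 39 above the foot; board from 9 below to 3 above it. z up.
- plug_small_round_centre (a point): Loose small round wooden mould plug, 78 mm tall, 60-210 g, standing on its narrow end. From below, in mm: tapered round body 30 high, 34 across at the foot, 46 at the top; wider board 12 thick, disc 74 across; central handle 36 high, knob 32 across. Point: on its axis half-way up, 39 above the foot; board from 9 below to 3 above it. z up.
- plug_square_centre (a point): Loose square wooden mould plug, 78 mm tall, 60-210 g, standing on its narrow end. From below, in mm: tapered square body 30 high, 42 wide at the foot, 54 at the top; wider board 12 thick, square 82 wide; central handle 36 high, bar 24 thick (own x), 56 long (own y). Point: on its axis half-way up, 39 above the foot; board from 9 below to 3 above it. z up.
- plug_oval_centre (a point): Loose oval wooden mould plug, 78 mm tall, 60-210 g, standing on its narrow end. From below, in mm: tapered oval body 30 high, 32x68 at the foot, 44x80 at the top; wider board 12 thick, ellipse 72 (own x) by 108 (own y); central handle 36 high, bar 24 thick (own x), 56 long (own y). Point: on its axis half-way up, 39 above the foot; board from 9 below to 3 above it. z up.
- frame_large_round_mouth (a point): Plywood mould frame, 116x116 mm, 36 high, fixed to the bench, through-opening large round: 82 across at the top, edge eased over the top 4 mm, then narrowing downwards 1 in 5 like its plug. Point: centre of the opening, level with the top face. With the plug home its board lies on this face, its centre point is 9 mm above this point, 3 mm free all round. z up.
- frame_small_round_mouth (a point): Plywood mould frame, 90x90 mm, 36 high, fixed to the bench, through-opening small round: 56 across at the top, edge eased over the top 4 mm, then narrowing downwards 1 in 5 like its plug. Point: centre of the opening, level with the top face. With the plug home its board lies on this face, its centre point is 9 mm above this point, 3 mm free all round. z up.
- frame_square_mouth (a point): Plywood mould frame, 98x98 mm, 36 high, fixed to the bench, through-opening square: 64 wide (sides along own x, y) at the top, edge eased over the top 4 mm, then narrowing downwards 1 in 5 like its plug. Point: centre of the opening, level with the top face. With the plug home its board lies on this face, its centre point is 9 mm above this point, 3 mm free all round. z up.
- frame_oval_mouth (a point): Plywood mould frame, 88 (own x) by 124 (own y) mm, 36 high, fixed to the bench, through-opening oval: 54 (own x) by 90 (own y) at the top, edge eased over the top 4 mm, then narrowing downwards 1 in 5 like its plug. Point: centre of the opening, level with the top face. With the plug home its board lies on this face, its centre point is 9 mm above this point, 3 mm free all round. z up.
- brush: Bystander: horsehair brush, oval wooden back about 132 (own x) by 60 mm, black bristles down, 40 mm high, lying to the robot's right of the moulds. Origin under its centre.
- mallet: Bystander: leather mallet lying on its side to the robot's left of the moulds, white head 90 mm long and 65 thick, wooden handle along own +y, 215 mm over all. Origin under the middle of the head.
Things that resemble listed ones, but are neither listed nor needed, are in the scene too. Leave any black or yellow look-alike of the part that bears plug_square_centre alone. What is shaped like the part that bears plug_large_round_centre but purple is not meant.

How it is judged:
At the end, for the whole second after the job is handed in: Each of the four plugs (large round, small round, square, oval) is seated in its own frame: centre within 8 mm of the middle of the opening, board flat on the frame (within 3 mm of fully home), upright within 0.06 rad, at rest and released (horizontal distance between plug_large_round_centre and frame_large_round_mouth below 0.008 m and z of plug_large_round_centre in the frame of frame_large_round_mouth between 0.004 and 0.012 m and angle between each of plug_large_round_centre, plug_small_round_centre, plug_square_centre, plug_oval_centre's own z axis and vertical below 0.06 rad and linear speed of each of plug_large_round, plug_small_round, plug_square, plug_oval below 0.02 m/s and angular speed of each of plug_large_round, plug_small_round, plug_square, plug_oval below 0.2 rad/s and horizontal distance between plug_small_round_centre and frame_small_round_mouth below 0.008 m and z of plug_small_round_centre in the frame of frame_small_round_mouth between 0.004 and 0.012 m and horizontal distance between plug_square_centre and frame_square_mouth below 0.008 m and z of plug_square_centre in the frame of frame_square_mouth between 0.004 and 0.012 m and horizontal distance between plug_oval_centre and frame_oval_mouth below 0.008 m and z of plug_oval_centre in the frame of frame_oval_mouth between 0.004 and 0.012 m); the robot touches nothing.
It fails at once if the brush is moved by more than 30 mm (distance of brush from where it was at the start of the episode above 0.03 m).
It fails at once if the mallet is moved by more than 30 mm (distance of mallet from where it was at the start of the episode above 0.03 m).
It also fails if it takes over 104 s, if anything falls off the work surface, if the arm or the gripper's body presses on something with over 40 N, if the wrist force passes 120 N, or if a joint passes its speed limit or range.

### The arm

A 6-joint arm with a two-finger parallel gripper is mounted at the origin on the work surface. World frame = base frame: x ahead of the robot, y to its left, z up, the work surface at z = 0. Lengths are in m, angles in rad, forces in N, time in s.
With the tool pointing down it reaches from about 0.225 to 0.875 m from the base axis. Payload 3.4 kg.
Tool frame: the origin (TCP) lies between the finger pads; the fingertips stand 17 mm ahead of it and the grasp point (between the pads) lies 2 mm behind it; y points along the fingers, z is the direction in which the jaws open and shut, and the axes are right-handed (so a half turn about y gives the same grasp; the last joint's range is limited). The gripper opens to 85 mm and grips with 20 to 120 N. Pads are 22 mm wide; open, the fingers measure 114 mm over their backs; the gripper's body (76 mm by 85 mm) begins 54 mm behind the grasp point. The pads swing forward as they close: fully open they stand 13 mm farther back than shut.
Start: joints at [0.997, 0.276, 1.505, -0, 1.361, -0.121], TCP at [0.252, 0.517, 0.248] pointing down, gripper open.
Joint ranges: [-2.89, 2.89], [-0.75, 2.08], [0.22, 2.7], [-1.18, 4.32], [0.11, 2.71], [-2.7, 2.7]. Speed limits (rad/s): [2.57, 2.57, 3.14, 3.14, 3.14, 3.14].

### API

Orientations are given as a unit quaternion [w, x, y, z].
In Python, from rig import manip, get_image, camera_model, sign_off, spot_in, silhouettes, spot_point gives the robot as it stands.
- The arm moves only by the tool jog_arm, never from a script. Its argument "targets" is a list of rows, each a list of 3 entries, a list of its own where there are three numbers: the finger opening in m, from 0 to 0.0854, then the shift along the world's x, y, z in m, then the turn about the world's z in rad. In form: [[claw, [x, y, z], spin], ...]. A call has 1 to 10 rows; each row shifts and turns the commanded pose from where the row before left it; what a row does not reach is not made up. A row lasts 1/8 s, in which the tool goes at most 62.5 mm and 10.7 degrees, less where a joint would pass 70% of its speed; a pose out of reach is approached as far as the arm can. A call with a gripper value outside its range is refused whole. The fingers move at their own pace and stop on an object; "force" is the grip in N (left out, the last holds). Time passes only in rows, so rows that do not move let the fingers close. It gives the time, the measured TCP pose, the force and the opening at its end, in the units of the state.
- manip.get_state(): the state, without advancing time (a new reading comes with each control period).
- get_image(name): name is "side" or "top"; returns (picture, depth): 420x560x3 uint8, red, green, blue; 420x560 float32, m along the optical axis (not along the pixel's ray), 0 where there is no reading.
- camera_model(name): a dict with "mtx" (3x3 intrinsics, pixels), "world_from_camera" (4x4, takes a point from camera to world coordinates). Camera axes: x right, y up, looking along -z (the intrinsics and any distortion apply to the point x, -y, -z); pixel columns grow to the right and rows downward; lengths in m; the calibration is good to about 2 mm. A picture is of the moment at which its call begins. camera_model takes no time and is no camera call.
- sign_off(): hands the job in, once; it reports no verdict.
Trained networks look in the newest picture that a camera, given by its name, has taken for a name from the list of things; names that differ only in an ending like _2 or _b are one class to them, and where a whole thing is asked for, a point or a joint stands for the part that bears it (a point fixed in the world has none). Each returns a list of dicts, best first, with "score" (0 to 1); they miss things now and then, are a little off and sometimes report something else, mostly with a low value. They report only what shows in the picture. A call takes as long as a camera call. They do not tell look-alikes from the thing itself.
- spot_in(name, camera): "position" ([column, row] in pixels, amid what is visible of it).
- silhouettes(name, camera): "mask" (420x560 bool, what is visible of it) and "position" ([column, row] in pixels, amid what is visible of it).
- spot_point(name, camera): "position" ([column, row] in pixels: a listed point, or the origin of a listed thing).
The state is a dict: "clock": time; "qpos": joint angles; "qd": joint speeds; "effort": joint torques, N m; "position": TCP position; "ee_rot": TCP orientation; "contact_force": force on the tool from outside, world axes, zero at the start; "moment": the same for the moment, N m; "width": finger opening in m.
Only numpy, scipy, OpenCV 4.12 (cv2) and the standard library are available. Lean on these libraries where they do the work, as an engineer would, in place of code of your own. Each camera call takes 0.05 s, during which the arm holds its last target.

## Working session

There is one attempt and no reset: what is moved stays moved. The work goes in short steps, Python scripts to look and compute and a tool call to move; the robot and the scene stay as the last step left them, time stands still between calls to the robot, and variables do not carry over. Pictures are saved under pics/ and viewed, and the job is handed in when it is done.

Besides the shell and the picture viewer there is one more tool, called after ">>>" as name([rows], argument=value, ...), one row to a line, values as JSON. jog_arm: Moves the arm, as the interface text tells. Its arguments: {"type":"object","properties":{"targets":{"type":"array","items":{"type":"array"}},"force":{"type":"number"}},"required":["targets"]}

```bash
ls; mkdir -p pics
python3 - <<'E'
from rig import *
import cv2,numpy as np
for n in("top","side"):
    im,d=get_image(n); cv2.imwrite(f"pics/{n}0.png",im[:,:,::-1]); np.save(f"pics/{n}0.npy",d)
    m=camera_model(n);print(n,np.round(m["mtx"],1),np.round(m["world_from_camera"],3),m.keys())
s=manip.get_state();print(s)
E
```

```text
pics
top [[388.    0.  280.6]
 [  0.  388.  211.6]
 [  0.    0.    1. ]] [[-0.009  0.995 -0.098  0.39 ]
 [-1.    -0.009 -0.006  0.01 ]
 [-0.007  0.098  0.995  1.004]
 [ 0.     0.     0.     1.   ]] dict_keys(['mtx', 'world_from_camera'])
side [[536.3   0.  275.1]
 [  0.  536.3 207.5]
 [  0.    0.    1. ]] [[ 0.809  0.451 -0.378 -0.028]
 [-0.588  0.627 -0.511 -0.703]
 [ 0.007  0.636  0.772  1.103]
 [ 0.     0.     0.     1.   ]] dict_keys(['mtx', 'world_from_camera'])
{'clock': 0.1, 'qpos': array([ 9.97011097e-01,  2.76559927e-01,  1.50597297e+00,  4.69754098e-06,
        1.36067071e+00, -1.20982111e-01]), 'qd': array([ 0.00028152, -0.00013764, -0.00287516, -0.00041935,  0.00059244,
        0.00030072]), 'effort': array([ 2.10289225e-03, -4.17698801e+01, -2.46405208e+01, -2.07029175e-04,
        5.84507347e-03, -5.73663527e-06]), 'position': array([0.25132408, 0.51670776, 0.24752348]), 'ee_rot': array([-0.68852645,  0.68959642, -0.15892165,  0.1585308 ]), 'contact_force': array([ 0.92351173, -0.32463257, -0.21736811]), 'moment': array([3.81352637e-05, 3.56085910e-03, 1.89473588e-02]), 'width': 0.08527818472423436}
```

View pics/top0.png

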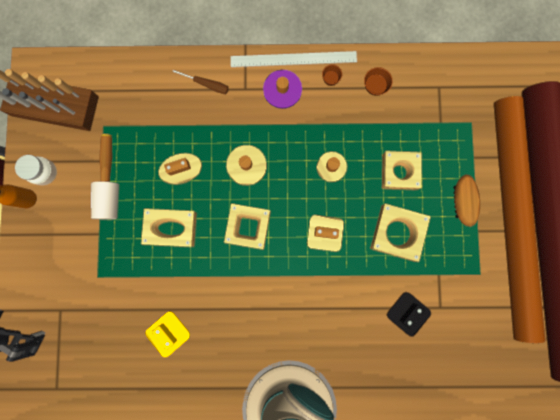

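View pics/side0.png

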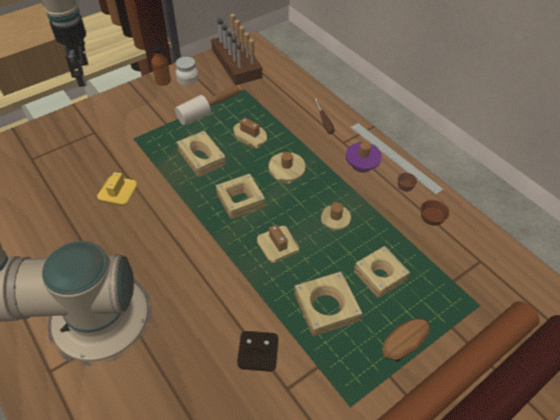

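Candidates (top picture): the natural-wood parts are the oval plug (179,168), large round plug (246,165), small round plug (332,166) and square plug (326,233). Their frames are oval (168,228), square (247,227), small round (403,170) and large round (401,232). The look-alikes to avoid are the purple round (282,88), yellow square (167,334) and black square (408,314).

```bash
cat > h.py <<'E'
from rig import *
import cv2,numpy as np
def cloud(n,d):
    m=camera_model(n);K=m["mtx"];T=m["world_from_camera"]
    v,u=np.mgrid[0:420,0:560]
    p=np.stack([(u-K[0,2])/K[0,0]*d,-(v-K[1,2])/K[1,1]*d,-d],-1)
    return p@T[:3,:3].T+T[:3,3]
def proj(n,P):
    m=camera_model(n);K=m["mtx"];T=m["world_from_camera"]
    c=(np.asarray(P)-T[:3,3])@T[:3,:3]
    return np.array([K[0,0]*c[0]/-c[2]+K[0,2],K[1,1]*-c[1]/-c[2]+K[1,2]])
def rect(P):
    r=cv2.minAreaRect((P[:,:2]*1000).astype(np.float32)); return [tuple(np.round(r[0],1)),tuple(np.round(r[1],1)),round(r[2],1)]
NP=["plug_large_round","plug_small_round","plug_square","plug_oval"]
NF=["frame_large_round","frame_small_round","frame_square","frame_oval"]
def pt(n,uv,z):
    m=camera_model(n);K=m["mtx"];T=m["world_from_camera"]
    r=T[:3,:3]@np.array([(uv[0]-K[0,2])/K[0,0],-(uv[1]-K[1,2])/K[1,1],-1]); o=T[:3,3]
    return o+r*(z-o[2])/r[2]
E
python3 - <<'E'
from h import *
import warnings
for n in("top","side"):
    im,d=get_image(n);np.save(f"pics/{n}0.npy",d);C=cloud(n,d)
    for a in NP+NF:
        pl=a[0]=='p'
        nm=a+("_centre" if pl else "_mouth")
        for s in spot_point(nm,n):
            if s["score"]>.3:
                uv=s["position"];print(n,nm,round(s["score"],2),np.round(uv),"pt",np.round(pt(n,uv,.039 if pl else .036)*1000)[:2])
    # blobs by depth
    if 1:
        z=C[...,2]
        M=((z>.028)&(z<.1)&(d>0)).astype(np.uint8)
        k,lab,st,ce=cv2.connectedComponentsWithStats(M)
        for i in range(1,k):
            if st[i,4]<150: continue
            P=C[lab==i]
            if not(-.6<P[:,1].mean()<.6 and .15<P[:,0].mean()<.75):continue
            b=P[(P[:,2]>.03)&(P[:,2]<.05)];hd=P[P[:,2]>.065]
            print(n,np.round(ce[i]),"board",rect(b) if len(b)>20 else 0,round(np.median(b[:,2])*1000,1) if len(b) else 0,"handle",len(hd),(rect(hd),round(np.median(hd[:,2])*1000,1)) if len(hd)>5 else 0)
E
```

```text
top plug_large_round_centre 0.83 [282.  84.] pt [816.  10.]
top plug_large_round_centre 0.62 [247. 166.] pt [602. 100.]
top plug_small_round_centre 0.72 [330. 165.] pt [ 603. -110.]
top plug_small_round_centre 0.6 [245. 164.] pt [606. 105.]
top plug_square_centre 0.93 [167. 337.] pt [184. 294.]
top plug_square_centre 0.78 [325. 233.] pt [432. -94.]
top plug_square_centre 0.6 [407. 314.] pt [ 233. -289.]
top plug_oval_centre 0.87 [179. 168.] pt [599. 273.]
top frame_large_round_mouth 0.67 [245. 166.] pt [602. 105.]
top frame_large_round_mouth 0.57 [400. 231.] pt [ 435. -281.]
top frame_small_round_mouth 0.91 [407. 165.] pt [ 601. -305.]
top frame_small_round_mouth 0.49 [179. 168.] pt [599. 273.]
top frame_small_round_mouth 0.46 [246. 164.] pt [608. 102.]
top frame_square_mouth 0.69 [248. 229.] pt [443.  97.]
top frame_oval_mouth 0.88 [165. 227.] pt [450. 306.]
top [532. 211.] board [(np.float64(436.5), np.float64(-581.3)), (np.float64(718.4), np.float64(83.4)), 1.5] 42.2 handle 5497 ([(np.float64(479.9), np.float64(-595.4)), (np.float64(117.3), np.float64(643.8)), 86.1], np.float64(71
[... 4754 characters left out ...]
.] board [(np.float64(434.0), np.float64(-283.8)), (np.float64(119.8), np.float64(118.6)), 73.3] 36.0 handle 0 0
side [466. 365.] board [(np.float64(555.1), np.float64(-573.7)), (np.float64(426.8), np.float64(65.6)), 1.1] 45.0 handle 1347 ([(np.float64(562.4), np.float64(-573.1)), (np.float64(414.1), np.float64(34.4)), 1.2], np.float64(66.4))
side [406. 338.] board [(np.float64(513.2), np.float64(-454.3)), (np.float64(130.6), np.float64(59.0)), 3.9] 39.3 handle 0 0
side [258. 351.] board [(np.float64(235.7), np.float64(-292.9)), (np.float64(84.9), np.float64(82.2)), 49.0] 41.8 handle 351 ([(np.float64(235.6), np.float64(-293.4)), (np.float64(25.6), np.float64(56.0)), 48.3], np.float64(77.4))
```

Run:
```python
import cv2
a=cv2.imread("pics/top0.png")[120:280,90:490];cv2.imwrite("pics/crop0.png",cv2.resize(a,None,fx=2,fy=2,interpolation=2))
```

```text
(no output)
```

View pics/crop0.png

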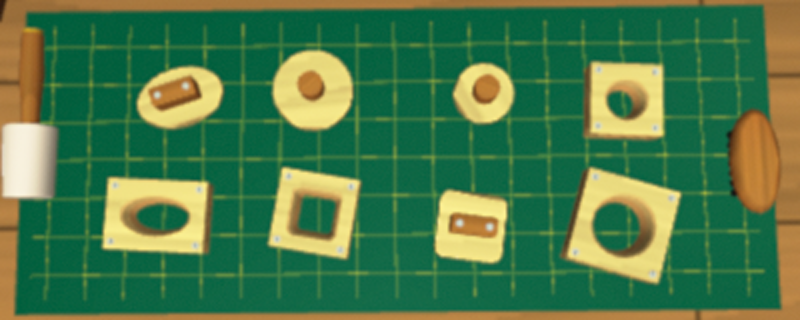

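The look-alikes are excluded by colour, and both cameras agree to 1–2 mm on every pose. I'll start with the oval plug: TCP to about (0.598, 0.270), jaws at about 18.5° (now 64°).

>>> jog_arm([
  [0.085,[0.0386,-0.0274,-0.013],-0.088],
  [0.085,[0.0386,-0.0274,-0.013],-0.088],
  [0.085,[0.0386,-0.0274,-0.013],-0.088],
  [0.085,[0.0386,-0.0274,-0.013],-0.088],
  [0.085,[0.0386,-0.0274,-0.013],-0.088],
  [0.085,[0.0386,-0.0274,-0.013],-0.088],
  [0.085,[0.0386,-0.0274,-0.013],-0.088],
  [0.085,[0.0386,-0.0274,-0.013],-0.088],
  [0.085,[0.0386,-0.0274,-0.013],-0.088],
  [0.085,[0,0,0],0],
], force=50)

```text
clock: 2.25
position: [0.6014, 0.2679, 0.1297]
ee_rot: [-0.573, 0.574, -0.413, 0.413]
contact_force: [-1.1, 0.4, -0.8]
width: 0.0849
```

```bash
cat >> h.py <<'E'
from scipy.spatial.transform import Rotation as Ro
def st():
    s=manip.get_state();q=s["ee_rot"];R=Ro.from_quat([q[1],q[2],q[3],q[0]]).as_matrix();z=R[:,2]
    print("t",round(s["clock"],2),"tcp",np.round(s["position"]*1000,1),"jaw",round(np.degrees(np.arctan2(z[1],z[0])),1),"y",np.round(R[:,1],3),"F",np.round(s["contact_force"],1),"w",round(s["width"]*1000,1),"q6",round(s["qpos"][5],2))
E
python3 -c "from h import *;st()"
```

```text
t 2.25 tcp [601.4 267.9 129.7] jaw 18.5 y [-0.001 -0.001 -1.   ] F [-1.1  0.4 -0.8] w 84.9 q6 -0.01
```

>>> jog_arm([
  [0.085,[0,0,-0.022],0],
  [0.085,[0,0,-0.022],0],
  [0.085,[0,0,-0.021],0],
  [0.085,[0,0,0],0],
  [0.085,[0,0,0],0],
])

```text
clock: 2.88
position: [0.5992, 0.2711, 0.0673]
ee_rot: [0.575, -0.574, 0.412, -0.412]
contact_force: [0.0, 0.3, -0.8]
width: 0.0849
```

```bash
python3 -c "from h import *;st()"
```

```text
t 2.88 tcp [599.2 271.1  67.3] jaw 18.7 y [ 0.001  0.001 -1.   ] F [ 0.   0.3 -0.8] w 84.9 q6 -0.01
```

>>> jog_arm([
  [0.085,[0,-0.0005,-0.003],0],
  [0.0,[0,0,0],0],
  [0.0,[0,0,0],0],
  [0.0,[0,0,0],0],
  [0.0,[0,0,0],0],
  [0.0,[0,0,0],0],
  [0.0,[0,0,0],0],
], force=50)

```text
clock: 3.75
position: [0.5992, 0.27, 0.0636]
ee_rot: [0.575, -0.574, 0.412, -0.412]
contact_force: [0.2, 0.2, 1.4]
width: 0.0235
```

```bash
python3 -c "from h import *;st()"
```

```text
t 3.75 tcp [599.2 270.   63.6] jaw 18.7 y [ 0.001  0.    -1.   ] F [0.2 0.2 1.4] w 23.5 q6 -0.01
```

>>> jog_arm([
  [0.0,[0,0,0.03],0],
  [0.0,[0,0,0.03],0],
  [0.0,[-0.0296,0.0059,0],-0.0764],
  [0.0,[-0.0296,0.0059,0],-0.0764],
  [0.0,[-0.0296,0.0059,0],-0.0764],
  [0.0,[-0.0296,0.0059,0],-0.0764],
  [0.0,[-0.0296,0.0059,0],-0.0764],
  [0.0,[0,0,0],0],
  [0.0,[0,0,0],0],
])

```text
clock: 4.88
position: [0.4516, 0.2995, 0.1233]
ee_rot: [-0.486, 0.486, -0.513, 0.514]
contact_force: [0.2, 0.7, -1.2]
width: 0.0234
```

```bash
cat >> h.py <<'E'
def snap(tag,n="side"):
    im,d=get_image(n);cv2.imwrite(f"pics/{tag}.png",im[:,:,::-1]);return im,d
E
python3 -c "
from h import *;st();im,d=snap('ov1')
cv2.imwrite('pics/ov1c.png',cv2.resize(im[60:260,100:380,::-1],None,fx=2.5,fy=2.5))"
```

```text
t 4.88 tcp [451.6 299.5 123.3] jaw -3.2 y [ 0.001  0.    -1.   ] F [ 0.2  0.7 -1.2] w 23.4 q6 0.51
```

View pics/ov1c.png

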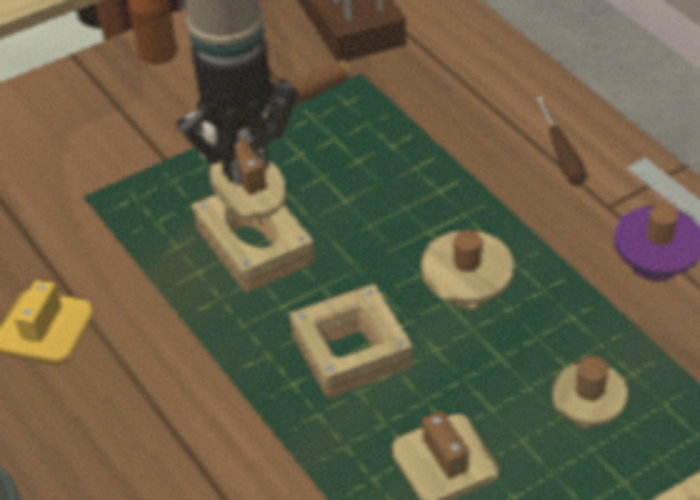

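The oval plug hangs level over its frame (crop 247,190; full image about 199,136). I'll lower it and release.

>>> jog_arm([
  [0.0,[-0.001,0,-0.02],0],
  [0.0,[0,0,-0.018],0],
  [0.0,[0,0,-0.007],0],
  [0.0,[0,0,-0.006],0],
  [0.0,[0,0,0],0],
  [0.0,[0,0,0],0],
])

```text
clock: 5.68
position: [0.4504, 0.2997, 0.0728]
ee_rot: [-0.486, 0.485, -0.514, 0.514]
contact_force: [-0.0, 0.1, -1.9]
width: 0.0232
```

```bash
python3 -c "
from h import *;st()"
```

```text
t 5.67 tcp [450.4 299.7  72.8] jaw -3.2 y [ 0.001  0.    -1.   ] F [-0.   0.1 -1.9] w 23.2 q6 0.51
```

>>> jog_arm([
  [0.0,[0,0,-0.002],0],
  [0.085,[0,0,0],0],
  [0.085,[0,0,0],0],
  [0.085,[0,0,0],0],
  [0.085,[0,0,0],0],
  [0.085,[0,0,0.03],0],
  [0.085,[0,0,0.03],0],
  [0.085,[0.039,-0.049,0],0],
  [0.085,[0.039,-0.049,0],0],
  [0.085,[0.039,-0.049,0],0],
])

```text
clock: 6.92
position: [0.5678, 0.1516, 0.1306]
ee_rot: [-0.486, 0.486, -0.513, 0.514]
contact_force: [0.2, 1.0, 0.2]
width: 0.085
```

>>> jog_arm([
  [0.085,[0.038,-0.051,0],0],
  [0.085,[0,0,0],0],
  [0.085,[0,0,0],0],
])

```text
clock: 7.3
position: [0.6035, 0.1026, 0.1299]
ee_rot: [0.485, -0.486, 0.515, -0.514]
contact_force: [-0.2, 0.1, 0.3]
width: 0.0849
```

```bash
cat >> h.py <<'E'
def blobs(ns=("top","side"),tag=None):
  for n in ns:
    im,d=get_image(n);C=cloud(n,d);z=C[...,2]
    if tag: cv2.imwrite(f"pics/{tag}_{n}.png",im[:,:,::-1])
    M=((z>.028)&(z<.1)&(d>0)).astype(np.uint8)
    k,lab,s,ce=cv2.connectedComponentsWithStats(M)
    for i in range(1,k):
        P=C[lab==i]
        if s[i,4]<150 or not(-.42<P[:,1].mean()<.42 and .35<P[:,0].mean()<.66):continue
        hd=P[P[:,2]>.06]; hd=hd[hd[:,2]<.09]
        b=P[(P[:,2]>.03)&(P[:,2]<.055)]
        f=lambda r:"c(%.0f,%.0f) s(%.0f,%.0f) a%.0f"%(*r[0],*r[1],r[2])
        top=hd[hd[:,2]>np.percentile(hd[:,2],50)-.005] if len(hd)>5 else hd
        c=b[np.hypot(*(b[:,:2]-(hd[:,:2].mean(0))).T)<.035] if len(hd)>5 else b
        sl=""
        if len(c)>20 and len(hd)>5:
            A=np.c_[c[:,:2]-c[:,:2].mean(0),np.ones(len(c))];co=np.linalg.lstsq(A,c[:,2],rcond=None)[0];sl="slope %.3f %.3f"%(co[0],co[1])
        print(n,f(rect(b)) if len(b)>20 else 0,"bz %.1f"%(np.median(c[:,2])*1000) if len(c) else "","H",(f(rect(top)),"%.1f"%(np.median(hd[:,2])*1000)) if len(hd)>5 else 0,sl)
E
python3 -c "
from h import *;st();blobs()"
```

```text
t 7.3 tcp [603.5 102.6 129.9] jaw -3.3 y [-0.002  0.001 -1.   ] F [-0.2  0.1  0.3] w 84.9 q6 0.11
top c(592,-293) s(90,91) a87 bz 36.3 H 0 
top c(600,-113) s(72,73) a30 bz 42.5 H ('c(599,-112) s(30,30) a2', '77.9') slope 0.006 0.001
top c(432,-283) s(118,116) a73 bz 36.5 H 0 
top c(452,340) s(88,47) a0 bz 47.9 H ('c(451,323) s(22,10) a10', '83.9') slope 0.154 -0.157
top c(445,66) s(26,98) a80 bz 36.8 H 0 
top c(432,-94) s(82,82) a82 bz 42.4 H ('c(432,-94) s(56,24) a82', '78.4') slope 0.003 -0.005
side c(451,300) s(132,91) a87 bz 47.9 H ('c(452,300) s(60,26) a86', '81.1') slope 0.044 0.007
side c(606,102) s(101,99) a41 bz 42.5 H ('c(608,102) s(31,30) a58', '75.9') slope -0.015 -0.007
side c(452,101) s(105,100) a80 bz 35.6 H 0 
side c(600,-115) s(72,72) a46 bz 42.2 H ('c(601,-115) s(32,29) a20', '76.8') slope 0.053 0.052
side c(434,-93) s(88,84) a82 bz 42.4 H ('c(434,-94) s(58,26) a80', '76.6') slope -0.000 -0.002
side c(594,-294) s(93,93) a88 bz 36.0 H 0 
side c(434,-284) s(119,119) a74 bz 35.8 H 0
```

The oval plug is home: board at 47.9 mm (48 expected), handle top at 84. Next is the large round plug.

>>> jog_arm([
  [0.085,[0.0025,-0.0005,-0.026],0],
  [0.085,[0,0,-0.025],0],
  [0.085,[0,0,-0.015],0],
  [0.085,[0,0,0],0],
  [0.0,[0,0,0],0],
  [0.0,[0,0,0],0],
  [0.0,[0,0,0],0],
  [0.0,[0,0,0],0],
  [0.0,[0,0,0],0],
  [0.0,[0,0,0],0],
])

```text
clock: 8.65
position: [0.6069, 0.1021, 0.0653]
ee_rot: [-0.486, 0.485, -0.514, 0.514]
contact_force: [-1.9, 0.5, 5.5]
width: 0.0309
```

```bash
python3 -c "
from h import *;st()"
```

```text
t 8.65 tcp [606.9 102.1  65.3] jaw -3.2 y [ 0.001  0.    -1.   ] F [-1.9  0.5  5.5] w 30.9 q6 0.11
```

>>> jog_arm([
  [0.0,[0,0,0.035],0],
  [0.0,[0,0,0.035],0],
  [0.0,[0,0,0.035],0],
  [0.0,[-0.0174,-0.0386,0],0],
  [0.0,[-0.0174,-0.0386,0],0],
  [0.0,[-0.0174,-0.0386,0],0],
  [0.0,[-0.0174,-0.0386,0],0],
  [0.0,[-0.0174,-0.0386,0],0],
])

```text
clock: 9.65
position: [0.5186, -0.092, 0.1688]
ee_rot: [0.486, -0.486, 0.514, -0.514]
contact_force: [0.4, -1.3, -2.0]
width: 0.0305
```

>>> jog_arm([
  [0.0,[-0.0174,-0.0386,0],0],
  [0.0,[-0.0174,-0.0386,0],0],
  [0.0,[-0.0174,-0.0386,0],0],
  [0.0,[-0.0174,-0.0386,0],0],
  [0.0,[-0.0174,-0.0386,0],0],
  [0.0,[0,0,-0.025],0],
  [0.0,[0,0,-0.025],0],
  [0.0,[0,0,0],0],
  [0.0,[0,0,0],0],
])

```text
clock: 10.78
position: [0.4329, -0.2841, 0.1198]
ee_rot: [-0.486, 0.486, -0.513, 0.514]
contact_force: [-0.2, -0.1, -1.1]
width: 0.0303
```

```bash
python3 -c "
from h import *;st();im,d=snap('lr1')
cv2.imwrite('pics/lr1c.png',cv2.resize(im[180:380,220:500,::-1],None,fx=2.5,fy=2.5))"
```

```text
t 10.78 tcp [ 432.9 -284.1  119.8] jaw -3.2 y [ 0.001 -0.001 -1.   ] F [-0.2 -0.1 -1.1] w 30.3 q6 -0.66
```

View pics/lr1c.png

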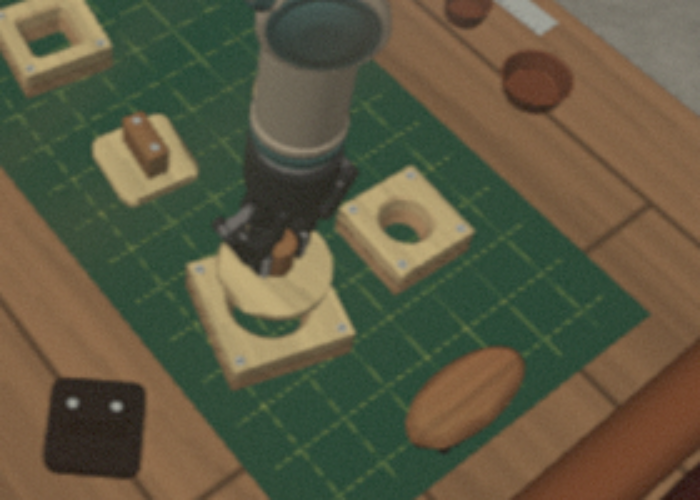

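The large round plug is level over its frame (crop 275,270; full image about 330,288).

>>> jog_arm([
  [0.0,[0,0,-0.02],0],
  [0.0,[0,0,-0.016],0],
  [0.0,[0,0,-0.007],0],
  [0.0,[0,0,-0.004],0],
  [0.0,[0,0,0],0],
  [0.0,[0,0,0],0],
])

```text
clock: 11.58
position: [0.433, -0.2841, 0.0729]
ee_rot: [-0.486, 0.486, -0.513, 0.514]
contact_force: [-0.6, -0.2, -1.2]
width: 0.0303
```

>>> jog_arm([
  [0.085,[0,0,0],0],
  [0.085,[0,0,0],0],
  [0.085,[0,0,0],0],
  [0.085,[0,0,0],0],
  [0.085,[0,0,0.03],0],
  [0.085,[0,0,0.03],0],
  [0.085,[0.042,0.0427,0],0],
  [0.085,[0.042,0.0427,0],0],
  [0.085,[0.042,0.0427,0],0],
  [0.085,[0.042,0.0427,0],0],
])

```text
clock: 12.82
position: [0.6018, -0.1117, 0.1324]
ee_rot: [-0.486, 0.486, -0.514, 0.514]
contact_force: [0.4, -0.0, 0.2]
width: 0.085
```

>>> jog_arm([
  [0.085,[0,0,0],0],
  [0.085,[0,0,0],0],
])

```text
clock: 13.08
position: [0.5999, -0.113, 0.1319]
ee_rot: [0.486, -0.487, 0.514, -0.513]
contact_force: [-0.2, 0.3, -0.0]
width: 0.085
```

```bash
python3 -c "
from h import *;st();blobs()"
```

```text
t 13.07 tcp [ 599.9 -113.   131.9] jaw -3.2 y [-0.002 -0.    -1.   ] F [-0.2  0.3 -0. ] w 85.0 q6 -0.24
top c(601,-106) s(27,61) a77 bz 42.6 H ('c(600,-104) s(12,28) a88', '77.1') slope -0.011 -0.077
top c(590,-314) s(48,91) a87 bz 36.2 H 0 
top c(451,101) s(98,98) a80 bz 36.3 H 0 
top c(450,300) s(126,88) a87 bz 48.5 H ('c(450,300) s(56,24) a89', '84.1') slope 0.003 -0.004
top c(427,-302) s(78,116) a73 bz 48.7 H ('c(432,-283) s(29,29) a90', '83.8') slope 0.007 -0.003
side c(451,299) s(132,90) a87 bz 47.7 H ('c(452,300) s(62,25) a86', '81.2') slope 0.056 0.025
side c(453,101) s(103,100) a80 bz 35.5 H 0 
side c(599,-115) s(73,73) a42 bz 42.0 H ('c(600,-113) s(31,30) a76', '76.2') slope 0.058 0.043
side c(434,-94) s(86,84) a82 bz 42.4 H ('c(434,-94) s(60,26) a83', '77.1') slope 0.002 0.007
side c(593,-294) s(92,94) a87 bz 36.0 H 0 
side c(434,-283) s(120,118) a73 bz 48.2 H ('c(433,-284) s(31,29) a74', '82.5') slope -0.005 -0.002
```

The large round plug is home (board 48–48.7 mm, centred). The TCP is already above the small round plug, so I descend and grip.

>>> jog_arm([
  [0.085,[0,0,-0.027],0],
  [0.085,[0,0,-0.025],0],
  [0.085,[0,0,-0.014],0],
  [0.085,[0,0,0],0],
  [0.0,[0,0,0],0],
  [0.0,[0,0,0],0],
  [0.0,[0,0,0],0],
  [0.0,[0,0,0],0],
  [0.0,[0,0,0],0],
  [0.0,[0,0,0],0],
])

```text
clock: 14.42
position: [0.601, -0.1131, 0.0672]
ee_rot: [-0.486, 0.486, -0.513, 0.514]
contact_force: [-0.4, -0.0, 5.4]
width: 0.0303
```

```bash
python3 -c "
from h import *;st()"
```

```text
t 14.43 tcp [ 601.  -113.1   67.2] jaw -3.2 y [ 0.001 -0.    -1.   ] F [-0.4 -0.   5.4] w 30.3 q6 -0.24
```

>>> jog_arm([
  [0.0,[0,0,0.03],0],
  [0.0,[0,0,0.03],0],
  [0.0,[-0.002,-0.0361,0],0],
  [0.0,[-0.002,-0.0361,0],0],
  [0.0,[-0.002,-0.0361,0],0],
  [0.0,[-0.002,-0.0361,0],0],
  [0.0,[0,-0.0361,0],0],
  [0.0,[0,0,0],0],
  [0.0,[0,0,0],0],
])

```text
clock: 15.55
position: [0.5921, -0.2929, 0.1256]
ee_rot: [0.486, -0.486, 0.515, -0.513]
contact_force: [-0.7, 0.4, -0.6]
width: 0.0301
```

```bash
python3 -c "
from h import *;st();im,d=snap('sr1')
cv2.imwrite('pics/sr1c.png',cv2.resize(im[180:380,220:500,::-1],None,fx=2.5,fy=2.5))"
```

```text
t 15.55 tcp [ 592.1 -292.9  125.6] jaw -3.2 y [-0.001  0.002 -1.   ] F [-0.7  0.4 -0.6] w 30.1 q6 -0.51
```

View pics/sr1c.png

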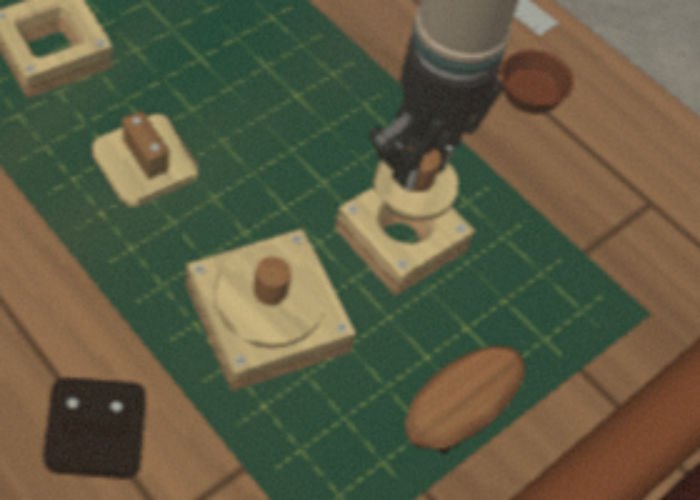

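The large round plug lies flat in its frame (crop 270,290), and the small round plug is level over its frame (crop 415,190). I'll lower and release, then go to the square plug.

>>> jog_arm([
  [0.0,[0,0,-0.02],0],
  [0.0,[0,0,-0.016],0],
  [0.0,[0,0,-0.009],0],
  [0.0,[0,0,-0.006],0],
  [0.0,[0,0,0],0],
  [0.0,[0,0,0],0],
])

```text
clock: 16.35
position: [0.5929, -0.2938, 0.0758]
ee_rot: [-0.486, 0.486, -0.513, 0.514]
contact_force: [0.2, 0.1, -0.4]
width: 0.0305
```

>>> jog_arm([
  [0.085,[0,0,0],0],
  [0.085,[0,0,0],0],
  [0.085,[0,0,0],0],
  [0.085,[0,0,0],0],
  [0.085,[0,0,0.03],0],
  [0.085,[0,0,0.03],0],
  [0.085,[-0.032,0.0398,0],-0.016],
  [0.085,[-0.032,0.0398,0],-0.016],
  [0.085,[-0.032,0.0398,0],-0.016],
])

```text
clock: 17.48
position: [0.4956, -0.173, 0.1354]
ee_rot: [-0.473, 0.473, -0.525, 0.526]
contact_force: [0.1, 0.6, -0.7]
width: 0.0853
```

>>> jog_arm([
  [0.085,[-0.032,0.0398,0],-0.016],
  [0.085,[-0.0315,0.0398,0],-0.016],
  [0.085,[0,0,0],0],
  [0.085,[0,0,0],0],
])

```text
clock: 17.98
position: [0.4341, -0.095, 0.1359]
ee_rot: [-0.465, 0.465, -0.532, 0.534]
contact_force: [-0.8, 0.3, 0.4]
width: 0.0849
```

```bash
python3 -c "
from h import *;st();blobs()"
```

```text
t 17.98 tcp [434.1 -95.  135.9] jaw -7.8 y [ 0.002 -0.001 -1.   ] F [-0.8  0.3  0.4] w 84.9 q6 -0.24
top c(592,-293) s(90,91) a88 bz 48.3 H ('c(591,-293) s(29,29) a46', '84.0') slope 0.035 -0.041
top c(451,101) s(98,98) a80 bz 36.2 H 0 
top c(450,300) s(126,88) a87 bz 48.2 H ('c(450,300) s(56,24) a86', '83.9') slope 0.002 -0.006
top c(423,-315) s(50,116) a73 bz 39.6 H 0 
side c(451,300) s(133,91) a87 bz 47.7 H ('c(451,300) s(62,25) a88', '80.8') slope 0.066 0.018
side c(453,100) s(105,101) a80 bz 35.8 H 0 
side c(434,-94) s(87,84) a83 bz 42.5 H ('c(434,-94) s(58,27) a81', '76.4') slope 0.013 0.013
side c(594,-293) s(93,94) a87 bz 47.4 H ('c(593,-293) s(32,30) a46', '82.0') slope 0.104 0.061
side c(434,-283) s(120,118) a74 bz 47.7 H ('c(433,-284) s(30,30) a49', '82.4') slope -0.003 -0.007
```

The small round plug is home (board about 48 mm, handle top at 84). Now the square one.

>>> jog_arm([
  [0.085,[-0.001,0.0005,-0.03],0],
  [0.085,[0,0,-0.025],0],
  [0.085,[0,0,-0.015],0],
  [0.085,[0,0,0],0],
  [0.0,[0,0,0],0],
  [0.0,[0,0,0],0],
  [0.0,[0,0,0],0],
  [0.0,[0,0,0],0],
  [0.0,[0,0,0],0],
  [0.0,[0,0,0],0],
])

```text
clock: 19.32
position: [0.4326, -0.0942, 0.0659]
ee_rot: [-0.465, 0.465, -0.532, 0.533]
contact_force: [0.2, -1.2, 5.8]
width: 0.023
```

```bash
python3 -c "
from h import *;st()"
```

```text
t 19.32 tcp [432.6 -94.2  65.9] jaw -7.8 y [ 0.001 -0.001 -1.   ] F [ 0.2 -1.2  5.8] w 23.0 q6 -0.24
```

>>> jog_arm([
  [0.0,[0,0,0.03],0],
  [0.0,[0,0,0.03],0],
  [0.0,[0.0039,0.0391,0],-0.0084],
  [0.0,[0.0039,0.0391,0],-0.0084],
  [0.0,[0.0039,0.0391,0],-0.0084],
  [0.0,[0.0039,0.0391,0],-0.0084],
  [0.0,[0.0038,0.0391,0],-0.0084],
  [0.0,[0,0,0],0],
  [0.0,[0,0,0],0],
])

```text
clock: 20.45
position: [0.4508, 0.1012, 0.1248]
ee_rot: [0.453, -0.454, 0.542, -0.542]
contact_force: [-0.0, -0.7, -1.5]
width: 0.0233
```

```bash
python3 -c "
from h import *;st();im,d=snap('sq1')
cv2.imwrite('pics/sq1c.png',cv2.resize(im[100:300,140:420,::-1],None,fx=2.5,fy=2.5))"
```

```text
t 20.45 tcp [450.8 101.2 124.8] jaw -10.1 y [-0.001 -0.001 -1.   ] F [-0.  -0.7 -1.5] w 23.3 q6 0.25
```

View pics/sq1c.png

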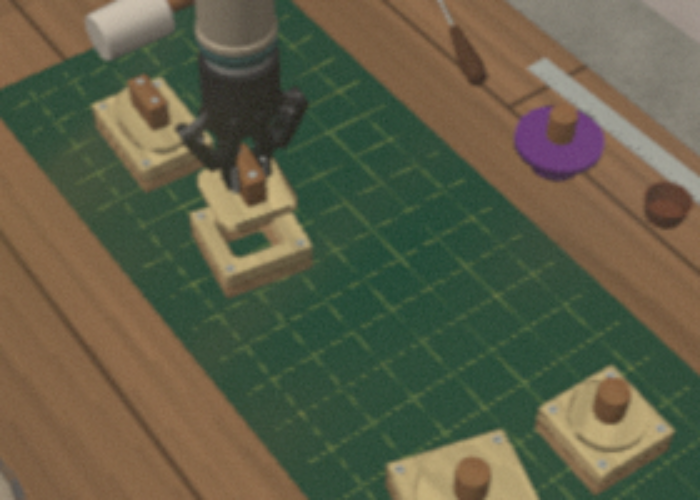

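The square plug is aligned over its frame (crop 248,195; full image about 239,178), and the other three lie seated. Lower and release.

>>> jog_arm([
  [0.0,[0,0,-0.02],0],
  [0.0,[0,0,-0.016],0],
  [0.0,[0,0,-0.009],0],
  [0.0,[0,0,-0.006],0],
  [0.0,[0,0,0],0],
  [0.0,[0,0,0],0],
])

```text
clock: 21.25
position: [0.4519, 0.1014, 0.0747]
ee_rot: [-0.454, 0.453, -0.542, 0.543]
contact_force: [0.6, 0.3, -1.4]
width: 0.0232
```

>>> jog_arm([
  [0.085,[0,0,0],0],
  [0.085,[0,0,0],0],
  [0.085,[0,0,0],0],
  [0.085,[0,0,0],0],
  [0.085,[0,0,0.04],0],
  [0.085,[0,0,0.04],0],
  [0.085,[-0.03,0,0.03],0],
  [0.085,[-0.04,0,0.02],0],
  [0.085,[-0.04,0,0],0],
  [0.085,[-0.04,0,0],0],
])

```text
clock: 22.5
position: [0.3002, 0.1014, 0.2046]
ee_rot: [-0.454, 0.453, -0.542, 0.543]
contact_force: [-0.2, 0.5, 0.8]
width: 0.0852
```

>>> jog_arm([
  [0.085,[0,0,0],0],
  [0.085,[0,0,0],0],
])

```text
clock: 22.75
position: [0.3024, 0.1015, 0.2047]
ee_rot: [-0.454, 0.453, -0.542, 0.543]
contact_force: [0.5, -0.2, 1.3]
width: 0.0851
```

```bash
python3 -c "
from h import *;st();blobs(tag='end')"
```

```text
t 22.75 tcp [302.4 101.5 204.7] jaw -10.2 y [ 0.002  0.    -1.   ] F [ 0.5 -0.2  1.3] w 85.1 q6 0.28
top c(592,-293) s(91,91) a87 bz 48.4 H ('c(591,-293) s(29,30) a46', '83.7') slope 0.042 -0.061
top c(451,101) s(98,98) a80 bz 48.6 H ('c(452,102) s(55,24) a80', '83.8') slope -0.004 -0.004
top c(432,-284) s(117,116) a73 bz 48.6 H ('c(432,-282) s(30,28) a89', '83.8') slope -0.002 -0.007
top c(450,300) s(125,88) a87 bz 48.4 H ('c(450,300) s(56,24) a86', '83.9') slope 0.001 0.002
side c(483,266) s(105,50) a52 bz 37.2 H 0 
side c(452,100) s(102,100) a79 bz 47.7 H ('c(452,100) s(59,25) a79', '82.4') slope 0.006 0.032
side c(594,-293) s(93,95) a86 bz 47.6 H ('c(592,-294) s(31,30) a81', '82.2') slope 0.108 0.064
side c(434,-284) s(120,118) a74 bz 48.3 H ('c(433,-284) s(30,31) a38', '82.3') slope -0.005 -0.010
```

View pics/end_side.png

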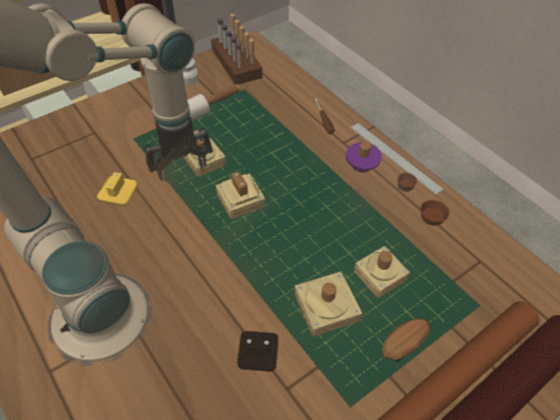

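View pics/end_top.png

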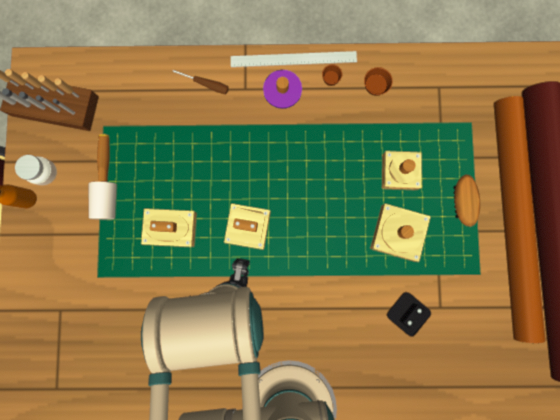

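Run:
```python
from h import *
im,d=get_image("top");C=cloud("top",d)
for c in [(592.5,-293.5),(433,-284),(452,101),(450.5,300)]:
    r=np.hypot(C[...,0]*1000-c[0],C[...,1]*1000-c[1])
    P=C[(r<36)&(C[...,2]>.043)&(C[...,2]<.054)]
    co=np.linalg.lstsq(np.c_[P[:,:2]-P[:,:2].mean(0),np.ones(len(P))],P[:,2],rcond=None)[0];print(c,len(P),np.round(co,4))
d0=np.load("pics/top0.npy")
for nm,x,y in [("mallet",530,465),("brush",512,-453)]:
    for D in(d0,d):
        Q=cloud("top",D);m=(abs(Q[...,1]*1000-y)<70)&(Q[...,0]>.4)&(Q[...,0]<.7)&(Q[...,2]>.015)&(Q[...,2]<.1)
        if nm=="brush": m&=Q[...,1]>-.5
        print(nm,rect(Q[m]),np.round(Q[m].mean(0)*1000,1))
```

```text
(592.5, -293.5) 461 [ 0.0006 -0.0077  0.0487]
(433, -284) 485 [0.001  0.0053 0.0487]
(452, 101) 411 [0.0039 0.0037 0.0484]
(450.5, 300) 414 [-0.0007 -0.0075  0.0483]
mallet [(np.float64(580.8), np.float64(458.5)), (np.float64(57.3), np.float64(214.7)), 89.4] [556.7 455.   50.1]
mallet [(np.float64(580.4), np.float64(464.1)), (np.float64(57.0), np.float64(214.4)), 89.8] [556.1 460.7  49.7]
brush [(np.float64(512.7), np.float64(-453.1)), (np.float64(58.9), np.float64(128.9)), 86.9] [ 510.4 -449.8   38.3]
brush [(np.float64(512.6), np.float64(-453.4)), (np.float64(59.5), np.float64(129.2)), 86.7] [ 510.6 -449.9   38.2]
```

```bash
python3 -c "
from h import *
st();print(sign_off())"
```

```text
t 22.9 tcp [302.7 101.5 204.4] jaw -10.2 y [ 0.001 -0.    -1.   ] F [-0.2  0.9  0.1] w 85.2 q6 0.28
the job is handed in; nothing more can be done
None
```

All four plugs (oval, large round, small round, square) are seated in their own frames and released. I handed the job in at about 22.9 s of the 104 s allowed; no verdict was reported.

- **Seating:** in the last top view every board top measured 48.3–48.7 mm, against 48 when fully home. Tilt was below 0.01 rad and every plug centre was within about 2 mm of its opening. The gripper was open and well clear.
- **Disagreement between checks:** my first slope fit for the small round plug read about 0.06–0.1 rad, because it took in frame surface around the board. A fit on board points only gave 0.008 rad.
- **Bystanders:** the brush did not move. The mallet shifted about 6 mm sideways, within the 30 mm limit, although I never sent the arm to it; I don't know why.
- **Look-alikes:** I did not touch the purple, yellow or black ones.

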